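# Fit the stall burner's knob and hold it pressed

## Robot

A 6-joint arm with a two-finger parallel gripper is mounted at the origin on the work surface. World frame = base frame: x ahead of the robot, y to its left, z up, the work surface at z = 0. Lengths are in m, angles in rad, forces in N, time in s.
With the tool pointing down it reaches from about 0.425 to 0.95 m from the base axis. Payload 3.5 kg.
Tool frame: the origin (TCP) lies between the finger pads; the fingertips stand 19 mm ahead of it and the grasp point (between the pads) is the TCP (ctrl.nose_length is the distance from the TCP to the fingertips, in m); z points along the fingers, y is the line along which they close (so a half turn about z gives the same grasp; the last joint's range is limited). The gripper opens to 85 mm and grips with 20 to 120 N. Pads are 22 mm wide; open, the fingers measure 114 mm over their backs; the gripper's body (76 mm by 85 mm) begins 54 mm behind the grasp point. The pads swing forward as they close: fully open they stand 13 mm farther back than shut.
Start: joints at [1.098, 0.286, 1.577, -0, 1.279, -0.15], TCP at [0.214, 0.64, 0.25] pointing down, gripper open.
Joint ranges: [-2.77, 2.77], [-0.9, 2.22], [0.21, 2.48], [-1.53, 4.67], [0.24, 2.81], [-2.84, 2.84]. Speed limits (rad/s): [2.79, 2.79, 3.14, 3.14, 3.14, 3.14].

## Interface

Orientations are given as a unit quaternion [x, y, z, w].
In Python, from plant import ctrl gives the robot as it stands.
- The arm moves only by the tool apply_moves, never from a script. Its argument "series" is a list of rows, each a list of 6 numbers: the shift along the world's x, y, z scaled (see below), then the turn, a rotation vector about the world's x, y, z scaled (see below). A call has 1 to 20 rows; each row is the pose to reach, as a shift and turn from the pose commanded when the call began; what a row does not reach only later rows make up. The controller multiplies each number of a shift by 0.8 m and each number of a turn by 45 degrees. A row lasts 1/8 s, in which the tool goes at most 62.5 mm and 10.7 degrees, less where a joint would pass 70% of its speed; a pose out of reach is approached as far as the arm can. A call with a number of a shift or a turn outside -1 to 1 is refused whole. A call with a gripper value outside its range is refused whole. "jaw" is the opening, from 0 (shut) to 1 (fully open), set as the call begins (left out, the last holds). The fingers move at their own pace and stop on an object; "squeeze" is the grip in N (left out, the last holds). Time passes only in rows, so rows that repeat a pose let the fingers close. It gives the time, the measured TCP pose, the force, the opening and the grip force at its end, in the units of the state.
- ctrl.get_state(): the state, without advancing time (a new reading comes with each control period).
- ctrl.read_camera(name): name is "scene" or "top"; returns the picture (400x640x3 uint8, red, green, blue); there is no depth.
- ctrl.get_calibration(name): a dict with "fx", "fy", "cx", "cy" (pixels), "xyz" and "orientation" of the camera in the world. Camera axes: x right, y up, looking along -z (the intrinsics and any distortion apply to the point x, -y, -z); pixel columns grow to the right and rows downward; lengths in m; the calibration is good to about 2 mm. A picture is of the moment at which its call begins. get_calibration takes no time and is no camera call.
- ctrl.sign_off(): hands the job in; it is judged then, once.
Trained networks look in the newest picture that a camera, given by its name, has taken for a name from the list of things; names that differ only in an ending like _2 or _b are one class to them, and where a whole thing is asked for, a point or a joint stands for the part that bears it (a point fixed in the world has none). Each returns a list of dicts, best first, with "p" (0 to 1); they miss things now and then, are a little off and sometimes report something else, mostly with a low value. They report only what shows in the picture. A call takes as long as a camera call. They do not tell look-alikes from the thing itself.
- ctrl.boxes_of(thing, camera): "xy" ([column, row] as shares, 0 to 1, of the picture: columns of its width, rows of its height, amid what is visible of it).
- ctrl.silhouettes(thing, camera): "pixels" (400x640 bool, what is visible of it) and "xy" ([column, row] as shares, 0 to 1, of the picture: columns of its width, rows of its height, amid what is visible of it).
The state is a dict: "time": time; "qpos": joint angles; "dq": joint speeds; "joint_efforts": joint torques, N m; "eef_pos": TCP position; "tcp_rot": TCP orientation; "contact_force": force on the tool from outside, world axes, zero at the start; "wrist_torque": the same for the moment, N m; "opening": opening from 0.0 (shut) to 1.0 (fully open); "finger_force": force on a finger pad.
Only numpy, scipy, OpenCV 4.12 (cv2) and the standard library are available. Lean on these libraries where they do the work, as an engineer would, in place of code of your own. Each camera call takes 0.05 s, during which the arm holds its last target. There are 200 camera calls.

## Task

The control knob of the gas burner is kept inside the lidded pot: lift the lid off by its knob and set it down flat on the table, knob up, clear of the pot. Then take the control knob out, turn it so that its D-shaped socket matches the burner's D-shaft, push it fully home on the shaft, and keep holding it and pressing it all the way down against the shaft's spring: finish while still holding and pressing. Leave the pot standing where it is and do not disturb the jar or the mug.

Things in the scene. Friction and masses are not known exactly. Their poses are not given: they have to be found in the camera images.
- lid_knob (a point): grip point on the round black knob (26 mm diameter, 40 mm tall) of the pot's loose aluminium lid: on its axis, 22 mm above the lid's top face, z up. Lid: 168 mm disc, 3 mm thick, with a 144 mm plug reaching 6 mm down into the pot; about 0.2 kg. The point is at z = 0.087 with the lid on the pot, z = 0.031 with the lid flat on the table.
- pot_floor (a point): centre of the inner floor of the loose round aluminium pot, 5 mm above the table; z up. Pot: 164 mm diameter outside, at least 150 mm inside, 62 mm high, about 0.7 kg; two black side handles near the rim reach 103 mm from its axis along its +y and -y.
- knob_centre (a point): centre (half-way up) of the loose black control knob, standing upright on the pot's floor near its middle, under the lid; about 0.06 kg. A block 44 mm tall, 30 mm wide (y) with two flat parallel sides to grip, 44 mm long (x) plus a pointed nose towards +x; white line on top from middle to nose. z up.
- knob_socket (a point): mouth of the control knob's D-shaped socket, on its axis, at the centre of its underside, 22 mm below its centre; same axes. The socket is 16 mm deep, of radius 7.75 mm, with its flat on the nose side, 2.1 mm from the axis.
- knob_nose (a point): tip of the control knob's pointed nose, 34 mm to its +x from its axis, half-way up
- shaft_top (a point): centre of the top of the burner's upright brass D-shaft, z = 0.108 when not pressed. Radius 7 mm, one flat 1.5 mm from the axis, facing +x of this point: the knob fits only with its nose pointing that way, within about 8 degrees (play 0.7 mm). The top 2.5 mm taper by 1.5 mm (flat: 0.8 mm). Fully home, the knob's underside is 16 mm below this point. The shaft turns only very stiffly (0.8 Nm).
- burner: fixed steel gas burner; origin at table height under the shaft's axis. Flat top at z = 0.080, reaching 50 mm to -x, 270 mm to +x and 120 mm to either side of the shaft, which stands 28 mm out of it. The pan support, 32 mm high over the top, begins about 75 mm to +x of the shaft.
- shaft (a joint): how far the burner's sprung shaft is pushed down, in m: 0 = out, 0.008 = at its stop. The spring starts to give at about 3 N and takes about 10 N at the stop; it springs back when let go. At the stop the underside of a knob that is fully home is 4 mm over the burner's top.
- jar: bystander: closed jar, 64 mm diameter, 100 mm tall; origin under its centre
- mug: bystander: white mug, 76 mm diameter, 90 mm tall, handle at its +y; origin under its centre
There are look-alikes about, which are no part of the job. Leave any orange look-alike of the part that bears lid_knob alone.

How it is judged:
By the outcome, as a careful person would: the job done as asked, in the order asked, and still so for the second after the job is handed in, while the arm keeps its last pose, push and grip.
It also fails if it takes over 64 s, if anything falls off the work surface, if the arm or the gripper's body presses on something with over 40 N, if the wrist force passes 120 N, or if a joint passes its speed limit or range.

## Working session

There is one attempt and no reset: what is moved stays moved. The work goes in short steps, Python scripts to look and compute and a tool call to move; the robot and the scene stay as the last step left them, time stands still between calls to the robot, and variables do not carry over. Pictures are saved under pics/ and viewed, at most 10 in all, crops included, and the job is handed in when it is done.

Besides the shell and the picture viewer there is one more tool, called after "Call:" as name([rows], argument=value, ...), one row to a line, values as JSON. apply_moves: Moves the arm, as the interface text tells. Shifts and turns lie within -1 to 1; 1 stands for 0.8 m of shift or 45 degrees of turn. Its arguments: {"type":"object","properties":{"series":{"type":"array"},"jaw":{"type":"number"},"squeeze":{"type":"number"}},"required":["series"]}

```bash
mkdir -p pics; cat > h.py <<'E'
import numpy as np, cv2
from scipy.spatial.transform import Rotation as R
from plant import ctrl
def ray(cam,px):
    c=ctrl.get_calibration(cam); 
    d=np.array([(px[0]-c["cx"])/c["fx"],-(px[1]-c["cy"])/c["fy"],-1.])
    return np.array(c["xyz"]),R.from_quat(c["orientation"]).apply(d)
def onz(cam,px,z):
    o,d=ray(cam,px); return o+d*(z-o[2])/d[2]
def proj(cam,p):
    c=ctrl.get_calibration(cam); q=R.from_quat(c["orientation"]).inv().apply(np.array(p)-c["xyz"])
    return np.array([c["cx"]+c["fx"]*q[0]/-q[2], c["cy"]-c["fy"]*q[1]/-q[2]])
def tri(a,b):
    (o1,d1),(o2,d2)=ray(*a),ray(*b); d1=d1/np.linalg.norm(d1); d2=d2/np.linalg.norm(d2)
    s=np.linalg.lstsq(np.c_[d1,-d2],o2-o1,rcond=None)[0]
    p,q=o1+s[0]*d1,o2+s[1]*d2; return (p+q)/2,np.linalg.norm(p-q)
def snap(cam,name=None):
    im=ctrl.read_camera(cam)
    if name: cv2.imwrite("pics/"+name,im[...,::-1])
    return im
E
python3 - <<'E'
from h import *
np.set_printoptions(precision=3,suppress=True)
a=snap("scene");b=snap("top")
cv2.imwrite("pics/a.png",a[...,::-1]);cv2.imwrite("pics/b.png",b[...,::-1])
for c in("scene","top"):
    k=ctrl.get_calibration(c);print(c,k)
    for t in("lid_knob","pot_floor","shaft_top","burner","jar","mug","knob_centre"):
        print(t,[(np.round(np.array(r["xy"])*[640,400],1).tolist(),round(r["p"],2)) for r in ctrl.boxes_of(t,c)])
print(ctrl.get_state())
E
```

```text
scene {'fx': 388.6780452545568, 'fy': 388.6780452545568, 'cx': 322.4815144811337, 'cy': 200.91972998318536, 'xyz': array([ 1.124, -0.578,  1.099]), 'orientation': array([0.321, 0.153, 0.382, 0.853])}
lid_knob [([364.8, 169.3], 0.77), ([318.5, 267.2], 0.58), ([207.1, 224.2], 0.58)]
pot_floor [([320.1, 290.9], 0.55), ([319.7, 266.5], 0.2)]
shaft_top [([318.4, 265.7], 0.29)]
burner [([405.4, 226.7], 0.84)]
jar [([237.5, 329.1], 0.68)]
mug [([433.8, 174.0], 0.84)]
knob_centre []
top {'fx': 376.16258969120537, 'fy': 376.16258969120537, 'cx': 316.8692702861401, 'cy': 206.09642770646852, 'xyz': array([ 0.199, -0.011,  1.198]), 'orientation': array([ 0.066, -0.065, -0.703,  0.705])}
lid_knob [([421.4, 281.2], 0.73), ([220.1, 219.3], 0.7), ([366.8, 142.0], 0.57)]
pot_floor [([352.5, 167.3], 0.89)]
shaft_top [([177.2, 151.6], 0.33)]
burner [([258.9, 128.4], 0.76)]
jar [([456.7, 149.7], 0.61)]
mug [([176.4, 149.4], 0.74)]
knob_centre [([178.9, 149.2], 0.32)]
{'time': 0.8, 'qpos': array([ 1.098,  0.286,  1.577, -0.   ,  1.279, -0.15 ]), 'dq': array([-0.   ,  0.   ,  0.   ,  0.   , -0.   , -0.003]), 'joint_efforts': array([ -0.   , -40.591, -29.293,  -0.   ,   0.   ,  -0.   ]), 'eef_pos': array([0.214, 0.64 , 0.25 ]), 'tcp_rot': array([0.161, 0.987, 0.   , 0.   ]), 'contact_force': array([ 0.069, -0.091,  0.116]), 'wrist_torque': array([-0.022, -0.004, -0.027]), 'finger_force': 0.0, 'opening': 1.0005918232055744}
```

View pics/a.png

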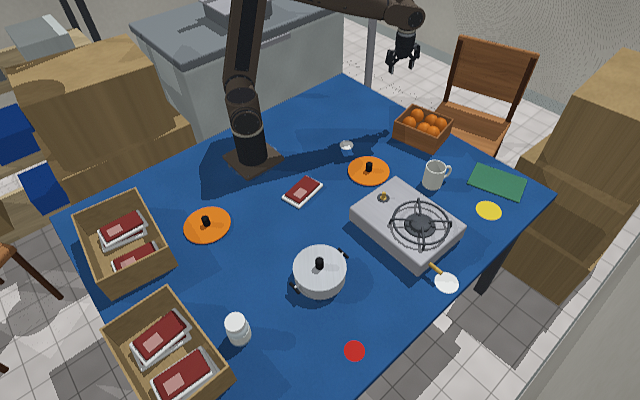

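View pics/b.png

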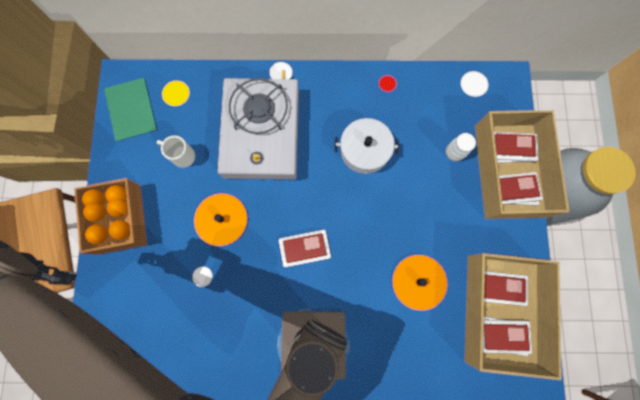

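The scene view shows three lids: the aluminium one on the pot, with its knob at (319,264), and orange ones at (207,224) and (368,169). In the top view these are (368,141), (421,282) and (220,219). The aluminium lid fits the description because it sits on the pot with side handles; the orange ones lie on the table. The shaft is at scene (383,198) and top (257,157). I'll confirm in one enlarged crop.

```bash
python3 - <<'E'
import cv2,numpy as np
a=cv2.imread("pics/a.png");b=cv2.imread("pics/b.png")
f=lambda i,x,y,w,s:cv2.resize(i[y-w:y+w,x-w:x+w],(s,s),interpolation=cv2.INTER_CUBIC)
r1=np.hstack([f(a,319,268,36,300),f(b,368,144,36,300)])
r2=np.hstack([f(a,383,198,15,300),f(b,257,157,15,300)])
cv2.imwrite("pics/c.png",np.vstack([r1,r2]))
E
```

```text
(no output)
```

View pics/c.png

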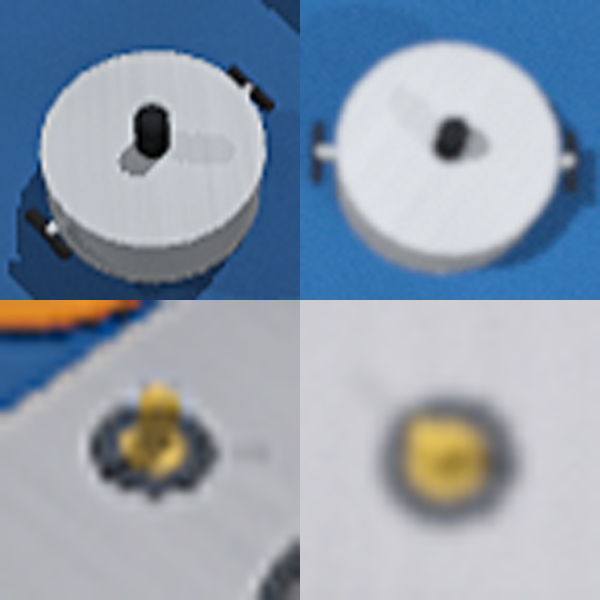

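```bash
python3 - <<'E'
from h import *
np.set_printoptions(precision=4,suppress=True,linewidth=200)
print("knob top",tri(("scene",(319.5,258.9)),("top",(369.6,138.6))))
print("shaft top",tri(("scene",(383.9,192.3)),("top",(257.0,156.0))))
print("collar",onz("scene",(383.2,197.6),.081),onz("top",(257.,157.8),.081))
print("jar",onz("top",(457,150),.1),"mug",onz("top",(178,152),.09),"orange",onz("top",(220,219),0),onz("top",(420,283),0))
print("book",onz("top",(304,248),0))
a=cv2.imread("pics/a.png");b=cv2.imread("pics/b.png")
# burner axis edges in top
print([onz("top",p,.08) for p in((222,79),(299,80),(298,179),(219,178))])
# lid disc contour fit at z=.065
for n,im in(("scene",a),("top",b)):
    s=ctrl.silhouettes("lid_knob",n)
    for r in s:
        m=r["pixels"].astype(np.uint8);c=max(cv2.findContours(m,0,1)[0],key=len)[:,0]
        P=np.array([onz(n,q,.065)[:2] for q in c]);(cx,cy),rad=cv2.minEnclosingCircle(P.astype(np.float32));print(n,r["p"],np.array(r["xy"])*[640,400],m.sum(),cx,cy,rad)
    for r in ctrl.silhouettes("shaft_top",n): print("sh",n,r["p"],np.array(r["xy"])*[640,400],r["pixels"].sum())
f=lambda i,x,y,w,s:cv2.resize(i[y-w:y+w,x-w:x+w],(s,s),interpolation=cv2.INTER_NEAREST)
cv2.imwrite("pics/d.png",np.hstack([f(a,384,196,8,400),f(b,257,157,8,400)]))
E
```

```text
knob top (array([ 0.6172, -0.1678,  0.1046]), np.float64(0.003964219241398379))
shaft top (array([0.5611, 0.1764, 0.1061]), np.float64(0.007442061659213757))
collar [0.564  0.1787 0.081 ] [0.5612 0.1773 0.081 ]
jar [ 0.5821 -0.4364  0.1   ] mug [0.576 0.42  0.09 ] orange [0.3814 0.3033 0.    ] [ 0.1818 -0.3315  0.    ]
book [0.2893 0.0317 0.    ]
[array([0.8266, 0.2995, 0.08  ]), array([0.824 , 0.0506, 0.08  ]), array([0.4942, 0.0494, 0.08  ]), array([0.4964, 0.292 , 0.08  ])]
scene 0.87 [366.72 168.6 ] 940 0.42002779245376587 0.25732937455177307 0.08099992573261261
scene 0.7 [316.608 268.52 ] 2023 0.6170514822006226 -0.16710394620895386 0.0863506868481636
scene 0.69 [208.128 225.08 ] 1412 0.23395967483520508 -0.3398113250732422 0.08412047475576401
top 0.81 [368.32 147.  ] 2146 0.6152111291885376 -0.16512374579906464 0.08641501516103745
top 0.77 [216. 221.] 2130 0.37217265367507935 0.28585413098335266 0.08094214648008347
top 0.64 [420.224 283.   ] 2306 0.18547765910625458 -0.3099391758441925 0.08103354275226593
```

View pics/d.png

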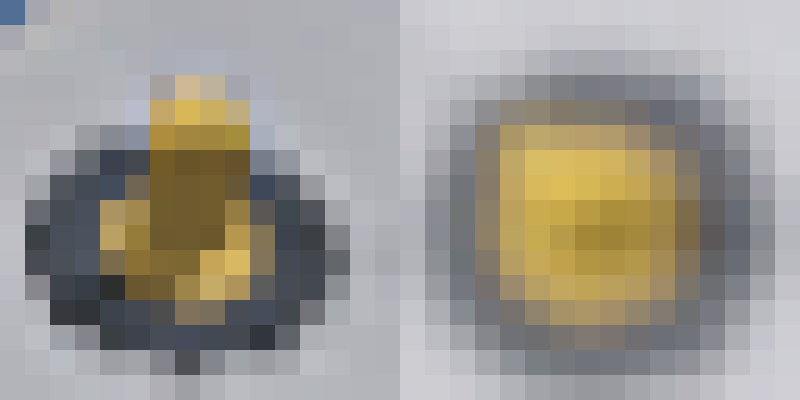

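The views show a brass shaft at scene (384,192) and top (256,156), with its D shape only about 5 px across. I'll fit a rendered D-shaft to both views to find the flat's direction.

```bash
cat > fit.py <<'E'
from h import *
from scipy.optimize import minimize
S=5
def labels(cam,win,x0,y0,th,rc,rr):
    c=ctrl.get_calibration(cam);x,y,w=win;n=2*w*S
    u=(np.arange(n)+.5)/S-.5
    U,V=np.meshgrid(x-w+u,y-w+u)
    d=np.stack([(U-c["cx"])/c["fx"],-(V-c["cy"])/c["fy"],-np.ones_like(U)],-1)
    d=R.from_quat(c["orientation"]).apply(d.reshape(-1,3)).reshape(n,n,3)
    o=np.array(c["xyz"])-[x0,y0,0]
    at=lambda z:(o+d*((z-o[2])/d[...,2])[...,None])
    L=np.zeros((n,n),int)
    g=at(.081);r=np.hypot(g[...,0],g[...,1]);L[r<rr]=1;L[r<rc]=2
    ct,st=np.cos(th),np.sin(th)
    best=np.full((n,n),-1.)
    # stacked slices approximate the shaft (painter's order, bottom to top)
    for z in np.linspace(.081,.108,55):
        k=max(0,(z-.1055)/.0025);p=at(z);rad=.007-.0015*k;fl=.0015-.0008*k
        r=np.hypot(p[...,0],p[...,1]);q=p[...,0]*ct+p[...,1]*st
        ins=(r<rad)&(q<fl)
        if z>=.1079: L[ins]=3
        else:
            e=ins&((fl-q)<(rad-r)); L[e]=5 if k>0 else 4
            az=np.arctan2(p[...,1],p[...,0]); b=6+((az+np.pi)//(np.pi/3)).astype(int).clip(0,5)
            s=ins&~e; L[s]=b[s]
    return L
def err(cam,im,win,p,th,blur):
    L=labels(cam,win,p[0],p[1],th,p[2],p[3]);x,y,w=win
    A=[]
    for k in range(12):
        m=(L==k).astype(np.float32)
        m=cv2.GaussianBlur(m,(0,0),blur*S) if blur else m
        A.append(cv2.resize(m,(2*w,2*w),interpolation=cv2.INTER_AREA).ravel())
    A=np.array(A).T;Y=im[y-w:y+w,x-w:x+w].reshape(-1,3).astype(float)
    prior=Y.mean(0);lam=.15
    gold=np.array([60,150,180.]);P=np.tile(gold,(12,1));P[0]=[180,180,180];P[1]=[80,70,65]
    X=np.linalg.solve(A.T@A+lam*np.eye(12),A.T@Y+lam*P)
    return np.sqrt(((A@X-Y)**2).sum()/len(Y)+ lam*((X-P)**2).sum()/len(Y)),X
if __name__=="__main__":
    tot={}
    for cam,f,win,blur in(("scene","a",(384,196,8),.35),("top","b",(257,157,8),.7)):
        im=cv2.imread(f"pics/{f}.png");out=[];p0=[.562,.1775,.0105,.021]
        for t in range(-180,180,15):
            r=minimize(lambda p:err(cam,im,win,p,np.radians(t),blur)[0],p0,method="Nelder-Mead",options=dict(initial_simplex=np.array([p0]+[np.array(p0)+d for d in np.diag([.002,.002,.001,.001])]),maxfev=60))
            out.append((t,round(r.fun,2),np.round(r.x*1e3,1).tolist()))
            tot[t]=tot.get(t,0)+r.fun**2
        print(cam,*sorted(out,key=lambda q:q[1])[:9],sep="\n")
    print([(t,round(v)) for t,v in tot.items()])
E
time python3 fit.py
python3 -c "
from h import *
print(onz('scene',(393.5,198.2),.08),onz('top',(249,150),.08))"
```

```text
scene
(-30, np.float64(22.02), [562.6, 178.1, 12.0, 21.8])
(-15, np.float64(22.04), [562.6, 178.0, 11.7, 21.7])
(0, np.float64(22.15), [562.7, 178.1, 12.2, 21.8])
(-45, np.float64(22.57), [562.6, 178.0, 11.8, 21.8])
(120, np.float64(22.67), [562.4, 178.2, 11.5, 21.8])
(15, np.float64(22.8), [562.8, 177.9, 11.4, 22.0])
(-60, np.float64(22.84), [562.5, 178.2, 12.3, 21.9])
(105, np.float64(22.9), [562.5, 178.1, 11.3, 21.8])
(90, np.float64(22.97), [562.5, 178.2, 11.3, 21.9])
top
(-45, np.float64(13.03), [562.1, 179.4, 12.4, 21.1])
(-60, np.float64(13.31), [562.1, 179.5, 12.7, 21.0])
(-15, np.float64(13.56), [562.1, 179.3, 12.5, 21.2])
(-75, np.float64(13.64), [562.1, 179.4, 12.8, 21.0])
(-30, np.float64(13.72), [562.0, 179.5, 11.4, 21.2])
(0, np.float64(13.97), [562.2, 179.4, 12.2, 21.4])
(-90, np.float64(14.15), [561.9, 179.5, 12.7, 21.2])
(-135, np.float64(14.39), [562.1, 179.5, 12.9, 21.0])
(-165, np.float64(14.41), [562.0, 179.5, 13.0, 21.0])
[(-180, 785), (-165, 804), (-150, 845), (-135, 838), (-120, 807), (-105, 791), (-90, 759), (-75, 743), (-60, 699), (-45, 679), (-30, 673), (-15, 670), (0, 686), (15, 728), (30, 775), (45, 786), (60, 774), (75, 783), (90, 773), (105, 765), (120, 747), (135, 753), (150, 765), (165, 752)]
[0.58967572 0.2040963  0.08      ] [0.58674872 0.20322778 0.08      ]
real	0m43.734s
user	0m42.283s
sys	0m0.164s
```

Call:
apply_moves([
  [0.5025,-1,0,0,0,0],
  [0.5025,-1,0,0,0,0],
  [0.5025,-1,0,0,0,0],
  [0.5025,-1,0,0,0,0],
  [0.5025,-1,0,0,0,0],
  [0.5025,-1,0,0,0,0],
  [0.5025,-1,0,0,0,0],
  [0.5025,-1,0,0,0,0],
  [0.5025,-1,0,0,0,0],
  [0.5025,-1,0,0,0,0],
  [0.5025,-1,0,0,0,0],
  [0.5025,-1,0,0,0,0],
  [0.5025,-1,0,0,0,0],
  [0.5025,-1,0,0,0,0],
  [0.5025,-1,0,0,0,0],
  [0.5025,-1,0,0,0,0],
  [0.5025,-1,0,0,0,0],
  [0.5025,-1,0,0,0,0],
], jaw=1)

```text
time: 3.25
eef_pos: [0.6157, -0.158, 0.2506]
tcp_rot: [0.16, 0.987, 0.0, -0.0]
contact_force: [0.3, -0.3, -0.1]
opening: 1.004
finger_force: 0.0
```

```bash
python3 - <<'E'
import fit,cv2,numpy as np
for cam,f,win,blurs,p in(("scene","a",(384,196,8),(0,.25,.5),[.5626,.1781,.0118,.0218]),("top","b",(257,157,8),(.5,.7,.9),[.5621,.1794,.0125,.0211])):
    im=cv2.imread(f"pics/{f}.png")
    for b in blurs: print(cam,b,[(t,round(min(fit.err(cam,im,win,[p[0]+dx,p[1]+dy,p[2],p[3]],np.radians(t),b)[0] for dx in(-.001,0,.001) for dy in(-.001,0,.001)),2)) for t in range(-90,50,10)])
s=fit.ctrl.get_state();print(s["eef_pos"],s["qpos"])
E
```

```text
scene 0 [(-90, np.float64(23.4)), (-80, np.float64(23.19)), (-70, np.float64(22.84)), (-60, np.float64(22.56)), (-50, np.float64(22.02)), (-40, np.float64(21.59)), (-30, np.float64(21.42)), (-20, np.float64(21.38)), (-10, np.float64(21.52)), (0, np.float64(22.09)), (10, np.float64(22.92)), (20, np.float64(23.66)), (30, np.float64(24.03)), (40, np.float64(24.21))]
scene 0.25 [(-90, np.float64(23.51)), (-80, np.float64(23.33)), (-70, np.float64(22.91)), (-60, np.float64(22.62)), (-50, np.float64(22.19)), (-40, np.float64(21.8)), (-30, np.float64(21.63)), (-20, np.float64(21.54)), (-10, np.float64(21.57)), (0, np.float64(21.93)), (10, np.float64(22.51)), (20, np.float64(23.08)), (30, np.float64(23.72)), (40, np.float64(23.94))]
scene 0.5 [(-90, np.float64(25.18)), (-80, np.float64(25.03)), (-70, np.float64(24.67)), (-60, np.float64(24.46)), (-50, np.float64(24.14)), (-40, np.float64(23.81)), (-30, np.float64(23.61)), (-20, np.float64(23.44)), (-10, np.float64(23.32)), (0, np.float64(23.39)), (10, np.float64(23.62)), (20, np.float64(23.96)), (30, np.float64(24.58)), (40, np.float64(24.81
[... 537 characters left out ...]
, np.float64(13.09)), (-20, np.float64(13.23)), (-10, np.float64(13.48)), (0, np.float64(13.78)), (10, np.float64(14.13)), (20, np.float64(14.53)), (30, np.float64(14.75)), (40, np.float64(14.94))]
top 0.9 [(-90, np.float64(14.81)), (-80, np.float64(14.34)), (-70, np.float64(13.99)), (-60, np.float64(13.64)), (-50, np.float64(13.37)), (-40, np.float64(13.26)), (-30, np.float64(13.27)), (-20, np.float64(13.36)), (-10, np.float64(13.58)), (0, np.float64(13.85)), (10, np.float64(14.15)), (20, np.float64(14.5)), (30, np.float64(14.69)), (40, np.float64(14.86))]
[ 0.61572004 -0.15804903  0.25056282] [-4.10745264e-01  2.00997616e-01  1.67841580e+00  2.25401541e-04
  1.26228375e+00 -1.66089034e+00]
```

Call:
apply_moves([
  [0,-0.0075,-0.1,0,0,0],
  [0,-0.0075,-0.15,0,0,0],
  [0,-0.0075,-0.18,0,0,0],
  [0,-0.0075,-0.201,0,0,0],
  [0,-0.0075,-0.201,0,0,0],
  [0,-0.0075,-0.201,0,0,0],
])

```text
time: 4.0
eef_pos: [0.6173, -0.1661, 0.0915]
tcp_rot: [0.16, 0.987, -0.0, 0.002]
contact_force: [0.6, 0.2, 0.9]
opening: 1.003
finger_force: 0.0
```

Call:
apply_moves([
  [0,0,0,0,0,0],
  [0,0,0,0,0,0],
  [0,0,0,0,0,0],
  [0,0,0,0,0,0],
  [0,0,0,0,0,0],
  [0,0,0,0,0,0],
  [0,0,0,0,0,0],
], jaw=0, squeeze=50)

```text
time: 4.88
eef_pos: [0.6164, -0.1661, 0.0901]
tcp_rot: [0.161, 0.987, -0.0, 0.0]
contact_force: [0.1, -0.2, 3.5]
opening: 0.289
finger_force: 49.5
```

Call:
apply_moves([
  [0,0,0.01,0,0,0],
  [0,0,0.03,0,0,0],
  [0,0,0.07,0,0,0],
  [0,0,0.11,0,0,0],
  [-0.06,-0.03,0.12,0,0,0],
  [-0.12,-0.06,0.12,0,0,0],
  [-0.18,-0.09,0.12,0,0,0],
  [-0.24,-0.125,0.12,0,0,0],
  [-0.27,-0.1425,0.11,0,0,0],
  [-0.27,-0.1425,0.06,0,0,0],
  [-0.27,-0.1425,0.01,0,0,0],
  [-0.27,-0.1425,-0.03,0,0,0],
  [-0.27,-0.1425,-0.055,0,0,0],
  [-0.27,-0.1425,-0.065,0,0,0],
  [-0.27,-0.1425,-0.065,0,0,0],
])

```text
time: 6.75
eef_pos: [0.4002, -0.2799, 0.0378]
tcp_rot: [0.161, 0.987, 0.0, -0.0]
contact_force: [0.3, 0.1, -1.1]
opening: 0.284
finger_force: 49.3
```

```bash
python3 - <<'E'
from h import *
s=ctrl.get_state();print(s["eef_pos"],s["tcp_rot"],s["contact_force"],s["wrist_torque"],s["finger_force"],s["qpos"])
a=snap("scene","e.png");b=snap("top","f.png")
f=lambda i,x,y,w,s:cv2.resize(i[y-w:y+w,x-w:x+w,::-1],(s,s),interpolation=cv2.INTER_CUBIC)
cv2.imwrite("pics/g.png",np.hstack([f(a,300,250,80,400),f(b,368,160,80,400)]))
E
```

```text
[ 0.40017967 -0.27994926  0.03781073] [ 1.60663043e-01  9.87009314e-01  1.35979935e-06 -1.36420958e-05] [ 0.26093202  0.10087463 -1.06222911] [0.00669425 0.00101911 0.01896362] 49.331513405777514 [-8.18522897e-01  1.73074204e-01  2.15580699e+00 -1.99869704e-05
  8.12734721e-01 -2.06658071e+00]
```

View pics/g.png

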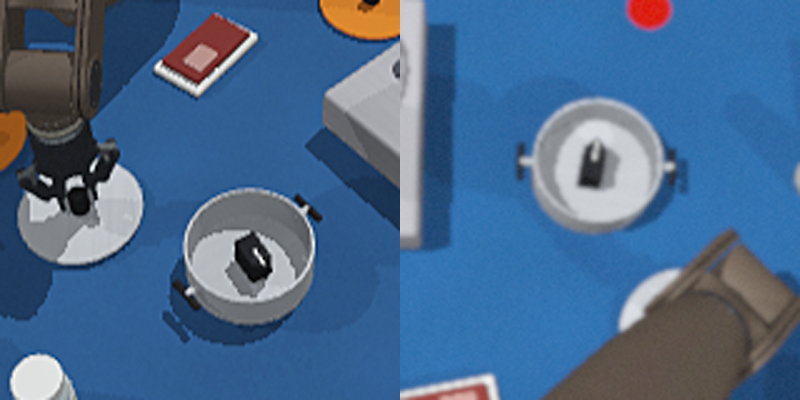

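The lid hangs about 4 mm over the table. In the open pot the control knob stands near scene (322,272) and top (368,145), with its nose at image-up (about +x). I'll set the lid down, release it, and clear the view.

Call:
apply_moves([
  [0,0,-0.002,0,0,0],
  [0,0,-0.004,0,0,0],
  [0,0,-0.0055,0,0,0],
  [0,0,-0.0055,0,0,0],
])

```text
time: 7.35
eef_pos: [0.4003, -0.28, 0.034]
tcp_rot: [0.161, 0.987, 0.0, -0.0]
contact_force: [-1.7, 1.6, 5.3]
opening: 0.292
finger_force: 50.0
```

Call:
apply_moves([
  [0,0,0,0,0,0],
  [0,0,0,0,0,0],
  [0,0,0,0,0,0],
  [0,0,0.03,0,0,0],
  [0,0,0.1,0,0,0],
  [0,0,0.17,0,0,0],
  [0,0,0.22,0,0,0],
  [0,0,0.22,0,0,0],
], jaw=1)

```text
time: 8.35
eef_pos: [0.4018, -0.2816, 0.2136]
tcp_rot: [0.161, 0.987, -0.003, 0.004]
contact_force: [0.2, -1.0, -0.1]
opening: 1.001
finger_force: 0.0
```

```bash
python3 - <<'E'
from h import *
np.set_printoptions(precision=4,suppress=True,linewidth=200)
s=ctrl.get_state();print(s["eef_pos"],s["contact_force"])
a=snap("scene","i.png");b=snap("top","j.png")
for c in("scene","top"):
    for t in("knob_centre","knob_nose","pot_floor"):
        print(c,t,[(np.round(np.array(r["xy"])*[640,400],1).tolist(),round(r["p"],2)) for r in ctrl.boxes_of(t,c)])
f=lambda i,x,y,w,s:cv2.resize(i[y-w:y+w,x-w:x+w,::-1],(s,s),interpolation=cv2.INTER_NEAREST)
cv2.imwrite("pics/k.png",np.hstack([f(a,321,273,16,400),f(b,367,145,16,400)]))
E
```

```text
[ 0.4018 -0.2816  0.2136] [ 0.224  -0.99   -0.1445]
scene knob_centre [([323.0, 271.2], 0.57)]
scene knob_nose [([320.0, 273.0], 0.67)]
scene pot_floor [([315.2, 273.4], 0.83)]
top knob_centre [([362.6, 150.9], 0.73)]
top knob_nose [([363.8, 146.1], 0.55)]
top pot_floor [([178.4, 150.4], 0.74), ([366.4, 146.1], 0.63)]
```

View pics/k.png

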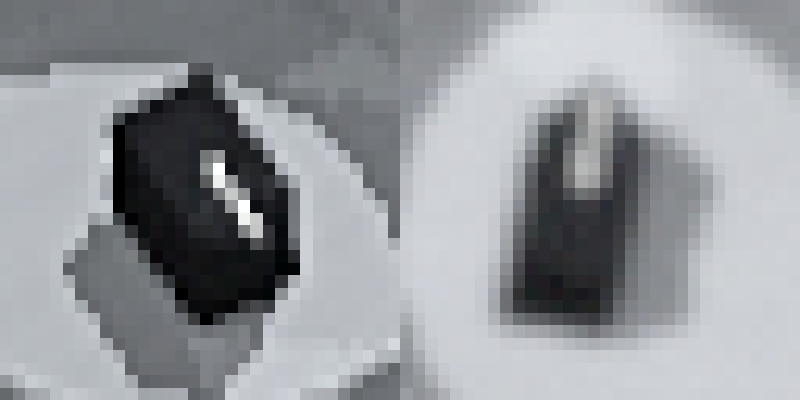

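The crops show the black knob in the pot with its white line: scene around (321,272) and top around (365,150), nose to image-up in top. I'll fit the prism's outline in both views.

```bash
cat > kfit.py <<'E'
from h import *
from scipy.optimize import minimize
POLY=np.array([[-22,-15],[22,-15],[34,0],[22,15],[-22,15]])/1e3
def model(cam,x,y,th,z0,c,w,S=8):
    r=R.from_euler("z",th).as_matrix()[:2,:2]
    P=POLY@r.T+[x,y]
    px=np.array([proj(cam,[*p,z]) for p in P for z in(z0,z0+.044)])
    q=((px-np.array(c)+w+.5)*S)
    h=cv2.convexHull(q.astype(np.float32)).round().astype(np.int32)
    m=np.zeros((2*w*S,2*w*S),np.float32);cv2.fillConvexPoly(m,h,1.)
    return cv2.resize(m,(2*w,2*w),interpolation=cv2.INTER_AREA)
def run(files,cs,z0,p0,w=16,lo=40,hi=200):
    obs={}
    for cam in files:
        g=cv2.imread(files[cam],0).astype(np.float32);x,y=cs[cam];g=g[y-w:y+w,x-w:x+w]
        th=75 if cam=="scene" else 95
        m=(g<th).astype(np.uint8);n,l,s,ce=cv2.connectedComponentsWithStats(m)
        k=l[w,w] if l[w,w] else 1+np.argmax(s[1:,4])
        hull=cv2.convexHull(np.argwhere(l==k)[:,::-1].copy());mm=np.zeros_like(m);cv2.fillConvexPoly(mm,hull,1);obs[cam]=mm.astype(float)
    for cams in(["scene"],["top"],["scene","top"]):
        b=None
        for t0 in(p0[2]-.2,p0[2],p0[2]+.2):
            def f(p):
                e=0
                for i,cam in enumerate(cams):
                    mo=model(cam,p[0]/1e3,p[1]/1e3,p[2]/30,z0,cs[cam],w)
                    if cam=="top": mo=cv2.GaussianBlur(mo,(0,0),.6)
                    e+=((mo-obs[cam])**2).sum()
                return e
            r=minimize(f,[p0[0],p0[1],t0*30],method="Nelder-Mead",options=dict(initial_simplex=[[p0[0],p0[1],t0*30],[p0[0]+4,p0[1],t0*30],[p0[0],p0[1]+4,t0*30],[p0[0],p0[1],t0*30+4]]))
            if b is None or r.fun<b.fun:b=r
        print(cams,"x,y mm",b.x[:2].round(1),"yaw deg",round(np.degrees(b.x[2]/30),1),"err",round(b.fun,1))
E
python3 - <<'E'
from kfit import *
run(dict(scene="pics/i.png",top="pics/j.png"),dict(scene=(321,273),top=(367,145)),.005,[612,-165,0.])
E
python3 -c "
from h import *
print(onz('scene',(304.5+200/12.5+.0,257+160/12.5),.049),onz('scene',(305+258/12.5,257+232/12.5),.049))
print(onz('top',(351+592/12.5-32.5,129+90/12.5),.049),onz('top',(351+580/12.5-32.5,129+190/12.5),.049))"
```

```text
[ 0.62237032 -0.16718355  0.049     ] [ 0.64849435 -0.16893743  0.049     ]
[ 0.64539207 -0.16566733  0.049     ] [ 0.61831323 -0.16204139  0.049     ]Traceback (most recent call last):
  File "<stdin>", line 2, in <module>
  File "kfit.py", line 30, in run
    r=minimize(f,[p0[0],p0[1],t0*30],method="Nelder-Mead",options=dict(initial_simplex=[[p0[0],p0[1],t0*30],[p0[0]+4,p0[1],t0*30],[p0[0],p0[1]+4,t0*30],[p0[0],p0[1],t0*30+4]]))
    res = _minimize_neldermead(fun, x0, args, callback, bounds=bounds,
                               **options)
    fsim[j] = func(sim[j])
              ~~~~^^^^^^^^
    fx = function(np.copy(x), *(wrapper_args + args))
  File "kfit.py", line 26, in f
    mo=model(cam,p[0]/1e3,p[1]/1e3,p[2]/30,z0,cs[cam],w)
  File "kfit.py", line 7, in model
    px=np.array([proj(cam,[*p,z]) for p in P for z in(z0,z0+.044)])
                 ~~~~^^^^^^^^^^^^
  File "h.py", line 11, in proj
    c=ctrl.get_calibration(cam); q=R.from_quat(c["orientation"]).inv().apply(np.array(p)-c["xyz"])
ValueError: time passes only in moves, steps and waits
```

```bash
sed -i 's/ctrl.get_calibration(cam)/cal(cam)/; s/^from plant import ctrl/from plant import ctrl\nimport functools\n@functools.lru_cache\ndef cal(c): return ctrl.get_calibration(c)/' h.py; python3 - <<'E'
from kfit import *
run(dict(scene="pics/i.png",top="pics/j.png"),dict(scene=(321,273),top=(367,145)),.005,[612,-165,0.])
E
```

```text
['scene'] x,y mm [ 619.8 -165.2] yaw deg -11.1 err 20.8
['top'] x,y mm [ 617.  -162.9] yaw deg -11.7 err 33.7
['scene', 'top'] x,y mm [ 619.5 -164.6] yaw deg -11.8 err 58.3
```

Call:
apply_moves([
  [0.07,0.037,0,0,0,0.178],
  [0.14,0.074,0,0,0,0.178],
  [0.21,0.111,0,0,0,0.178],
  [0.273,0.145,0,0,0,0.178],
  [0.273,0.145,-0.03,0,0,0.178],
  [0.273,0.145,-0.09,0,0,0.178],
  [0.273,0.145,-0.15,0,0,0.178],
  [0.273,0.145,-0.19,0,0,0.178],
  [0.273,0.145,-0.21,0,0,0.178],
  [0.273,0.145,-0.22,0,0,0.178],
  [0.273,0.145,-0.22,0,0,0.178],
], jaw=0.65)

```text
time: 10.12
eef_pos: [0.619, -0.1641, 0.0336]
tcp_rot: [0.091, 0.996, -0.0, 0.0]
contact_force: [-0.1, 0.7, -0.4]
opening: 0.649
finger_force: 0.0
```

Call:
apply_moves([
  [0,0,0,0,0,0],
  [0,0,0,0,0,0],
  [0,0,0,0,0,0],
  [0,0,0,0,0,0],
  [0,0,0,0,0,0],
  [0,0,0,0,0,0],
], jaw=0, squeeze=60)

```text
time: 10.88
eef_pos: [0.6198, -0.1644, 0.035]
tcp_rot: [0.091, 0.996, -0.001, 0.002]
contact_force: [-0.1, 0.2, 6.0]
opening: 0.34
finger_force: 59.9
```

Call:
apply_moves([
  [0,0,0.015,0,0,0],
  [0,0,0.06,0,0,0],
  [0,0,0.13,0,0,0],
  [0,0,0.2,0,0,0],
  [0,0.05,0.209,0,0,-0.1],
  [-0.02,0.12,0.209,0,0,-0.2],
  [-0.03,0.19,0.209,0,0,-0.3],
  [-0.04,0.26,0.209,0,0,-0.369],
  [-0.055,0.33,0.209,0,0,-0.369],
  [-0.07,0.39,0.209,0,0,-0.369],
  [-0.07,0.428,0.209,0,0,-0.369],
  [-0.07,0.428,0.209,0,0,-0.369],
  [-0.07,0.428,0.209,0,0,-0.369],
  [-0.07,0.428,0.209,0,0,-0.369],
])

```text
time: 12.62
eef_pos: [0.5626, 0.1774, 0.2002]
tcp_rot: [0.235, 0.972, -0.0, -0.0]
contact_force: [0.0, 0.5, -1.0]
opening: 0.337
finger_force: 59.4
```

```bash
python3 - <<'E'
from h import *
s=ctrl.get_state();print(s["eef_pos"],s["tcp_rot"],s["contact_force"],s["wrist_torque"],s["opening"])
a=snap("scene","l.png");b=snap("top","m.png")
p=proj("scene",[.5623,.1787,.14]).astype(int);q=proj("top",[.5623,.1787,.14]).astype(int);print(p,q)
f=lambda i,x,y,w,s:cv2.resize(i[y-w:y+w,x-w:x+w,::-1],(s,s),interpolation=cv2.INTER_NEAREST)
cv2.imwrite("pics/n.png",np.hstack([f(a,p[0],p[1],20,400),f(b,q[0],q[1],20,400)]))
E
```

```text
[0.56256014 0.17736033 0.20017276] [ 2.34961310e-01  9.72004682e-01 -2.09765252e-04 -1.92430936e-04] [ 0.03636085  0.51490968 -0.99113095] [ 0.03047538 -0.06341287  0.03486316] 0.3365537302216447
[384 185] [253 151]
```

View pics/n.png

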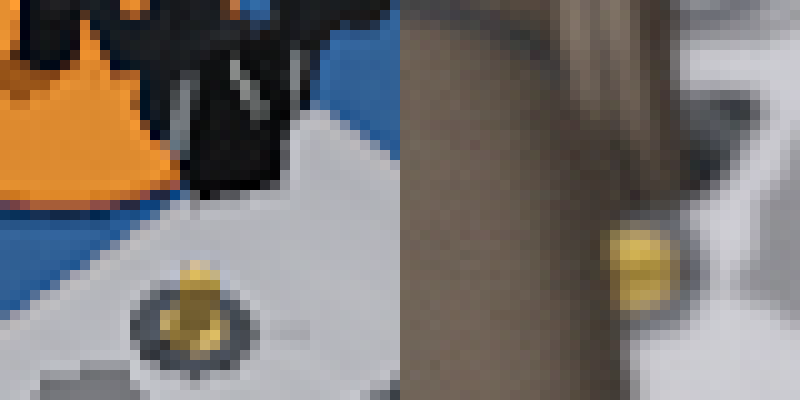

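```bash
python3 - <<'E'
from kfit import *
np.set_printoptions(precision=1,suppress=True)
g=cv2.imread("pics/l.png",0)
print(g[178:190,378:396])
r=R.from_euler("z",-27.2,degrees=True).as_matrix()[:2,:2]
for d in(-.003,0,.003):
    P=(POLY+[d,0])@r.T+[.5626,.1774]
    print(d,"bottom",*[proj("scene",[*p,.1702]) for p in P],"top",*[proj("scene",[*p,.2142]) for p in P])
E
```

```text
[[148   4  33 116 106   7  16  19  17  18  17  15  20   9  50 192 185 179]
 [162 134 118 112  96  12  16  18  23  16  20  19  15  10  99 195 181 176]
 [155 161 158 105  60  13  16  21  20  18  18  24  13   5  86 193 179 176]
 [155 157 166  92   1  16  20  18  17  20  20  18  14   5  92 193 178 176]
 [157 162 145 124  23  13  19  18  19  16  17  12   8   3 144 190 180 177]
 [144 124  96 101  40   6   9   9   5   3   0   0  38  79 152 185 180 178]
 [ 94  39  39  56 104  88   0  39  88  85 129 168 165 168 173 182 180 179]
 [ 57  56  90 155 177 134 160 164 171 169 178 191 187 186 184 181 179 179]
 [ 76 106 167 182 187 169 187 186 184 185 183 182 181 181 181 181 181 179]
 [150 171 186 179 177 179 180 179 179 180 180 180 180 180 181 181 181 181]
 [183 185 180 180 177 177 178 179 180 179 180 180 181 181 181 181 181 182]
 [186 181 179 179 179 178 177 177 179 179 180 181 181 181 182 182 182 181]]
-0.003 bottom [378.5 175.5] [383.  184.5] [388.6 186.1] [391.6 182.8] [386.9 173.9] top [379.8 166. ] [384.4 175. ] [390.1 176.7] [393.1 173.3] [388.3 164.3]
0 bottom [378.8 176.1] [383.4 185.1] [388.9 186.8] [391.9 183.4] [387.2 174.4] top [380.1 166.6] [384.7 175.6] [390.4 177.3] [393.5 173.9] [388.7 164.9]
0.003 bottom [379.2 176.7] [383.7 185.7] [389.2 187.4] [392.2 184. ] [387.5 175. ] top [380.4 167.2] [385.1 176.2] [390.8 177.9] [393.8 174.5] [389.  165.5]
```

The scene view shows the knob held nose-forward above the shaft, its bottom edge at about (383..392,184) and the shaft at (384,192). The knob axis sits about 1.5 mm behind the TCP. I'll lower to just above the shaft.

Call:
apply_moves([
  [0.00125,0.00075,-0.03,0,0,0],
  [0.00125,0.00075,-0.06,0,0,0],
  [0.00125,0.00075,-0.069,0,0,0],
  [0.00125,0.00075,-0.069,0,0,0],
  [0.00125,0.00075,-0.069,0,0,0],
  [0.00125,0.00075,-0.069,0,0,0],
])

```text
time: 13.48
eef_pos: [0.5642, 0.1792, 0.1464]
tcp_rot: [0.234, 0.972, 0.0, 0.001]
contact_force: [0.2, 0.2, -0.5]
opening: 0.341
finger_force: 59.4
```

Call:
apply_moves([
  [0,0,-0.004,0,0,0],
  [0,0,-0.008,0,0,0],
  [0,0,-0.011,0,0,0],
  [0,0,-0.014,0,0,0],
  [0,0,-0.014,0,0,0],
  [0,0,-0.014,0,0,0],
])

```text
time: 14.22
eef_pos: [0.5635, 0.1791, 0.134]
tcp_rot: [0.234, 0.972, 0.0, 0.0]
contact_force: [-0.5, 0.2, -0.9]
opening: 0.343
finger_force: 59.4
```

Call:
apply_moves([
  [0,0,-0.003,0,0,0],
  [0,0,-0.006,0,0,0],
  [0,0,-0.006,0,0,0],
])

```text
time: 14.6
eef_pos: [0.5634, 0.1791, 0.1288]
tcp_rot: [0.234, 0.972, -0.0, -0.0]
contact_force: [0.2, -0.4, -0.4]
opening: 0.342
finger_force: 59.4
```

Call:
apply_moves([
  [0,0,-0.004,0,0,0],
  [0,0,-0.007,0,0,0],
  [0,0,-0.007,0,0,0],
  [0,0,-0.007,0,0,0],
])

```text
time: 15.1
eef_pos: [0.5634, 0.1791, 0.1235]
tcp_rot: [0.234, 0.972, -0.0, -0.0]
contact_force: [-0.0, -0.5, -0.9]
opening: 0.342
finger_force: 59.4
```

Call:
apply_moves([
  [0,0,-0.003,0,0,0],
  [0,0,-0.006,0,0,0],
  [0,0,-0.006,0,0,0],
  [0,0,-0.006,0,0,0],
])

```text
time: 15.6
eef_pos: [0.5638, 0.1792, 0.1193]
tcp_rot: [0.234, 0.972, 0.0, 0.0]
contact_force: [-1.4, -0.9, 4.5]
opening: 0.341
finger_force: 59.8
```

```bash
python3 - <<'E'
from h import *
s=ctrl.get_state();print(s["eef_pos"],s["contact_force"],s["wrist_torque"])
a=snap("scene","o.png");b=snap("top","p.png")
f=lambda i,x,y,w,s:cv2.resize(i[y-w:y+w,x-w:x+w,::-1],(s,s),interpolation=cv2.INTER_NEAREST)
cv2.imwrite("pics/q.png",np.hstack([f(a,384,190,20,400),f(b,255,154,20,400)]))
E
```

```text
[0.56378931 0.17919432 0.11934771] [-1.42845988 -0.85998124  4.47052855] [-0.00843974  0.23318456 -0.0257333 ]
```

View pics/q.png

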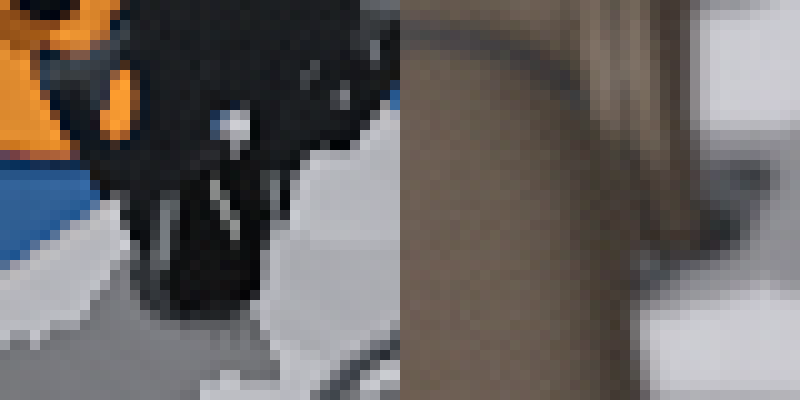

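The shaft is now hidden inside the knob. The spring resistance starts at the expected home height (about 0.122), so I'll press on to the stop.

Call:
apply_moves([
  [0,0,-0.003,0,0,0],
  [0,0,-0.006,0,0,0],
  [0,0,-0.007,0,0,0],
  [0,0,-0.007,0,0,0],
  [0,0,-0.007,0,0,0],
], squeeze=85)

```text
time: 16.32
eef_pos: [0.5639, 0.1792, 0.1144]
tcp_rot: [0.234, 0.972, 0.0, 0.0]
contact_force: [-3.2, -0.8, 8.9]
opening: 0.338
finger_force: 87.2
```

Call:
apply_moves([
  [0,0,-0.002,0,0,0],
  [0,0,-0.004,0,0,0],
  [0,0,-0.004,0,0,0],
  [0,0,-0.004,0,0,0],
])

```text
time: 16.82
eef_pos: [0.5641, 0.1793, 0.1136]
tcp_rot: [0.234, 0.972, -0.0, 0.0]
contact_force: [-8.1, -0.5, 17.8]
opening: 0.337
finger_force: 89.0
```

```bash
python3 - <<'E'
from h import *
b=snap("top");a=snap("scene")
for c,t in(("top","pot_floor"),("top","jar"),("top","mug"),("scene","lid_knob"),("scene","mug"),("scene","jar")): print(c,t,[(np.round(np.array(r["xy"])*[640,400],1).tolist(),round(r["p"],2)) for r in ctrl.boxes_of(t,c)])
s=ctrl.get_state();print(s["eef_pos"],s["contact_force"],s["finger_force"])
print(ctrl.sign_off())
E
```

```text
top pot_floor [([364.4, 145.6], 0.89)]
top jar [([461.5, 148.1], 0.95)]
top mug [([174.5, 151.7], 0.7)]
scene lid_knob [([358.6, 170.8], 0.96), ([255.7, 251.3], 0.73)]
scene mug [([435.8, 177.2], 0.77)]
scene jar [([238.6, 329.1], 0.62)]
[0.56405658 0.17927227 0.11362642] [-7.62730065 -1.16900986 18.36242106] 88.99141788482666
the job is handed in; nothing more can be done
None
```

I handed the job in with the lid set on the table knob up, and the control knob on the D-shaft, still gripped and pressed with about 18 N to what force and height readings show is the stop; the pot, jar and mug look unmoved.

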